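# Dock the phone, raise the stand to its mark and lock the cam lever

### The arm

A 6-joint arm with a two-finger parallel gripper is mounted at the origin on a cart in front of the work surface, level with it; the furniture and walls round the work are solid. World frame = base frame: x ahead of the robot, y to its left, z up, the work surface at z = 0. Lengths are in m, angles in rad, forces in N, time in s.
With the tool pointing down it reaches from about 0.35 to 0.975 m from the base axis. Payload 7.1 kg.
Tool frame: the origin (TCP) lies midway between the tips of the shut fingers; the grasp point (between the pads) lies 19 mm behind it; z points along the fingers, y is the line along which they close (so a half turn about z gives the same grasp; the last joint's range is limited). The gripper opens to 88 mm and grips with 3 to 60 N. Pads are 20 mm wide; open, the fingers measure 115 mm over their backs; the gripper's body (75 mm by 178 mm) begins 61 mm behind the grasp point.
Start: joints at [-1.151, 0.423, 1.63, -0, 1.089, -0.019], TCP at [0.266, -0.566, 0.223] pointing down, gripper open.
Joint ranges: [-3, 3], [-0.9, 2.11], [0.09, 2.58], [-1.31, 4.45], [0.11, 2.69], [-2.54, 2.54]. Speed limits (rad/s): [2.39, 2.39, 3.01, 3.14, 3.14, 3.14].

### API

Orientations are given as a unit quaternion [w, x, y, z].
In Python, from station import move_pose, movel, movej, command_gripper, wait, inverse_kinematics, read_camera, camera_info, MotionError, job_done, get_time, get_joint_pos, get_qvel, get_effort, get_tcp_pos, get_ee_rot, get_ft_force, get_ft_torque, get_grip_width, get_finger_force gives the robot as it stands. Calls block until the motion is done:
- move_pose(position, orientation): joint-space move of the TCP to a pose.
- movel(position, frame=None, v=0.15, until_force=None): straight line of the TCP; frame=None keeps the orientation; v is the mean speed in m/s. With until_force (N) it stops when the force on the tool has changed by that much, and returns True; else False.
- movej(angles): joint-space move.
- command_gripper(opening): opening from 0.0 (shut) to 1.0 (fully open); the grip force is fixed at half the most; returns when the fingers have stopped.
- wait(seconds).
- inverse_kinematics(position, orientation): joint angles nearest the present ones, or None.
- read_camera(name): name is "side" or "top"; returns the picture (384x512x3 uint8, red, green, blue); there is no depth.
- camera_info(name): a dict with "intrinsics" (3x3 intrinsics, pixels), "T" (4x4, takes a point from camera to world coordinates). Camera axes: x right, y up, looking along -z (the intrinsics and any distortion apply to the point x, -y, -z); pixel columns grow to the right and rows downward; lengths in m; the calibration is good to about 2 mm. A picture is of the moment at which its call begins. camera_info takes no time and is no camera call.
A pose or a line that the arm cannot do raises MotionError and nothing moves.
- job_done(): hands the job in; it is judged then, once.
Readings, each from a call of its own:
- get_time(): time.
- get_joint_pos(): joint angles.
- get_qvel(): joint speeds.
- get_effort(): joint torques, N m.
- get_tcp_pos(): TCP position.
- get_ee_rot(): TCP orientation.
- get_ft_force(): force on the tool from outside, world axes, zero at the start.
- get_ft_torque(): the same for the moment, N m.
- get_grip_width(): opening from 0.0 (shut) to 1.0 (fully open).
- get_finger_force(): force on a finger pad.
Only numpy, scipy, OpenCV 4.12 (cv2) and the standard library are available. Lean on these libraries where they do the work, as an engineer would, in place of code of your own. Each camera call takes 0.05 s, during which the arm holds its last target. There are 200 camera calls.

### The job

Get the phone stand ready: slide the teal phone straight up out of the charging rack and stand it on its long edge in the stand's cradle, about centred, screen facing out from the post. Then pinch sleeve and open red cam lever together, raise the sleeve until its orange pointer is level with the red marker's line, and only there squeeze the lever fully shut, for an unlocked sleeve sinks if let go. Finish still holding sleeve and lever pinched shut at the mark, and knock nothing else about.

Things in the scene. Friction and masses are not known exactly. Their poses are not given: they have to be found in the camera images.
- mobile: Phone in a teal case, dark glass screen, 156 x 72 x 10 mm (camera bump 3 mm more at a corner of the back), 0.13 to 0.25 kg. Origin: centre of the screen face. Own y along the length, x along the width, z out of the teal back: the screen looks along -z. At the start it stands on a long edge in the rack, x down, origin 36 mm and upper edge 72 mm above the slot floor; it may lean a few degrees.
- phone_slot (a point): Fixed charging rack of light wood, 124 x 102 mm. This point: middle of the phone slot's floor, 12 mm above the worktop. Slot 14 mm wide along x; its walls, 6 mm thick and 96 mm long (y), end 32 mm above this point, so 40 mm of the phone shows. z up; +x points to the rack's other slot, 71 mm away.
- power_bank: White power bank, 118 x 66 x 14 mm, on edge in the rack's other slot, top 66 mm above its floor; it stays there.
- cradle (a point): Grey phone cradle on the sleeve, rises with it. This point: middle of its floor, 82 mm from the sleeve's axis, 78 mm above the sleeve's origin. Slot 14 mm wide (x), 112 mm long (y), ends open. Back plate (+x, post side) 32 mm high, front lip (-x) 10 mm, then flared to 16 mm. z up, -x outward. The phone goes in on its long edge, screen to -x, length along y, top level with the sleeve's.
- sleeve: Black sliding tube of the stand, 22 mm across, 150 mm long, grey cap. Origin: on its axis at the lower rim. Slides 0 to 75 mm straight up a fixed steel post; cannot turn. Starts at its lower stop, origin 50 mm above the worktop. 0.35 kg with all parts; sinks if let go unlocked. x from cradle to scale, lever on -y, ribbed pad on +y, z up. Nothing yields sideways; foot (160 x 110 mm) fixed.
- grip_pad: Black ribbed rubber pad on the sleeve's +y side, facing away from the lever, 20 mm wide, 46 mm high. Origin: its middle, 115 mm above the sleeve's origin at y = +12 mm; outer face at y = +14 mm. One finger belongs here. Axes as the sleeve's.
- lever_paddle: Red paddle of the cam lever, 18 mm wide. Origin: its pin, 58 mm above the sleeve's origin at y = -16 mm. It runs 76 mm up from the pin along its own z to a rounded end. The other finger belongs here, close below the end: finger middle about 120 mm above the sleeve's origin, fingertips no lower than 90.
- lever_tip (a point): Middle of the paddle's rounded end (radius 4.5 mm), 76 mm from the pin. Shut, it lies 134 mm above the sleeve's origin at y = -21 mm and a pinch over pad and paddle is 39 mm wide; open at 0.4 rad it is at y = -50 mm and the pinch 69 mm.
- cam_lever (a joint): Lever angle, rad: 0 shut flat along the sleeve; starts 0.36 to 0.42 open, tip out to -y. Stiff: stays where left, yields to about 10 N at the tip. So a pinch at a width where it is still open carries the sleeve. Below 0.12 its cam grips the post; shutting takes 15 N: grip with 30 N or more. 0.1 rad is 7.5 mm at the tip; as the pad stays, the pinch's middle must follow by half, to +y.
- pointer (a point): Orange pointer of the sleeve, beside the scale, 6 mm above the sleeve's lower rim.
- marker_line (a point): White line in the middle of the red marker clip (22 x 8 x 8 mm) on the stand's upright aluminium scale, 36 mm from the post axis on +x. It is 30 to 55 mm above the pointer's start, never moves, and the pointer must come level with it.
- glasses_case: Black spectacle case lying on the worktop, bystander, 35 mm high.
- tape_roll: Roll of brown tape lying flat, bystander, 95 mm across, 48 mm high.
- cream_pot: Flat white cream pot near the robot, bystander, 90 mm across, 32 mm high.

How it is judged:
By the outcome, as a careful person would: the job done as asked, in the order asked, and still so for the second after the job is handed in, while the arm keeps its last pose, push and grip.
It also fails if it takes over 67 s, if anything falls off the work surface, if the arm or the gripper's body presses on something with over 40 N, if the wrist force passes 120 N, or if a joint passes its speed limit or range.

## Working session

There is one attempt and no reset: what is moved stays moved. The work goes in short steps, each a Python script; the robot and the scene stay as the last script left them, time stands still between calls to the robot, and variables do not carry over. Pictures are saved under pics/ and viewed, at most 10 in all, crops included, and the job is handed in when it is done.

```bash
ls; mkdir -p pics
python3 - <<'E'
from station import *
import cv2,numpy as np
np.set_printoptions(precision=4,suppress=True)
for n in("side","top"):
    im=read_camera(n); cv2.imwrite(f"pics/{n}0.png",cv2.resize(im[:,:,::-1],(800,600),interpolation=cv2.INTER_CUBIC)); np.save(f"pics/{n}0.npy",im)
    print(camera_info(n))
print(get_time(),get_ee_rot(),get_grip_width())
E
```

```text
pics
{'intrinsics': array([[460.9356,   0.    , 252.6655],
       [  0.    , 460.9356, 188.24  ],
       [  0.    ,   0.    ,   1.    ]]), 'T': array([[-0.8544,  0.2352, -0.4634, -0.0545],
       [-0.5194, -0.3585,  0.7757,  1.1002],
       [ 0.0163,  0.9034,  0.4285,  0.7204],
       [ 0.    ,  0.    ,  0.    ,  1.    ]])}
{'intrinsics': array([[353.9622,   0.    , 250.0813],
       [  0.    , 353.9622, 194.8991],
       [  0.    ,   0.    ,   1.    ]]), 'T': array([[-0.0102,  0.9822, -0.1873,  0.3973],
       [-0.9999, -0.0119, -0.0075, -0.0052],
       [-0.0096,  0.1872,  0.9823,  1.122 ],
       [ 0.    ,  0.    ,  0.    ,  1.    ]])}
0.1 [-0.0007  0.976   0.2176 -0.0001] 1.003243768070754
```

View pics/side0.png

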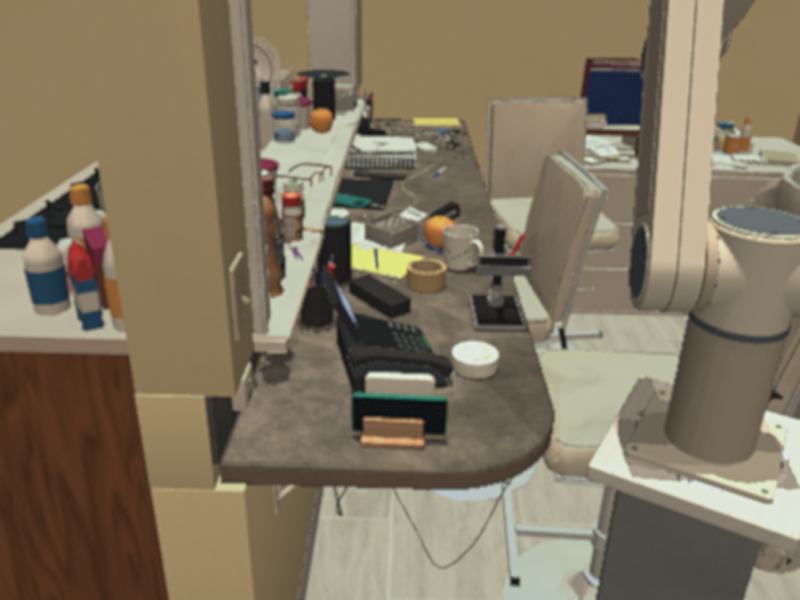

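View pics/top0.png

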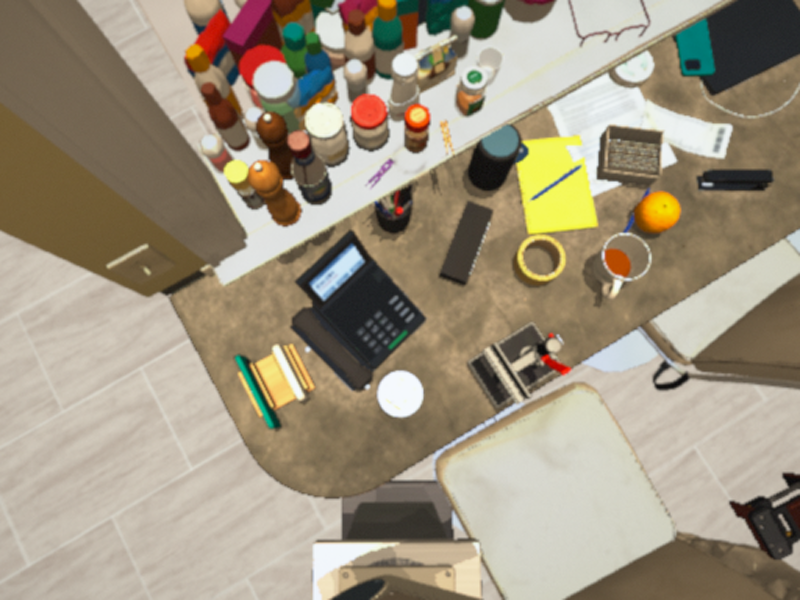

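```bash
cat > h.py <<'E'
import cv2,numpy as np
from station import *
np.set_printoptions(precision=4,suppress=True)
def proj(n,P):
    c=camera_info(n);K=c["intrinsics"];T=c["T"]
    q=(np.atleast_2d(P)-T[:3,3])@T[:3,:3]
    q=q*[1,-1,-1]; q=q@K.T
    return q[:,:2]/q[:,2:]
def ray(n,uv):
    c=camera_info(n);K=c["intrinsics"];T=c["T"]
    d=np.linalg.inv(K)@np.r_[uv,1.]; d=T[:3,:3]@(d*[1,-1,-1])
    return T[:3,3],d/np.linalg.norm(d)
def onz(n,uv,z):
    o,d=ray(n,uv); return o+d*(z-o[2])/d[2]
def tri(uv_s,uv_t):
    o1,d1=ray("side",uv_s);o2,d2=ray("top",uv_t)
    s=np.linalg.lstsq(np.c_[d1,-d2],o2-o1,rcond=None)[0]
    a=o1+d1*s[0];b=o2+d2*s[1]; return (a+b)/2,np.linalg.norm(a-b)
E
python3 - <<'E'
import numpy as np,cv2
s=np.load("pics/side0.npy")[:,:,::-1];t=np.load("pics/top0.npy")[:,:,::-1]
def crop(im,u0,v0,w,h): return cv2.resize(im[v0:v0+h,u0:u0+w],(400,300),interpolation=cv2.INTER_CUBIC)
a=crop(t,140,215,72,54);b=crop(t,296,200,72,54)
c=crop(s,216,230,80,60);d=crop(s,290,140,72,54)
c=crop(s,216,230,80,60);d=crop(s,280,138,100,75)
cv2.imwrite("pics/z1.png",np.vstack([np.hstack([a,b]),np.hstack([c,d])]))
E
```

```text
(no output)
```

View pics/z1.png

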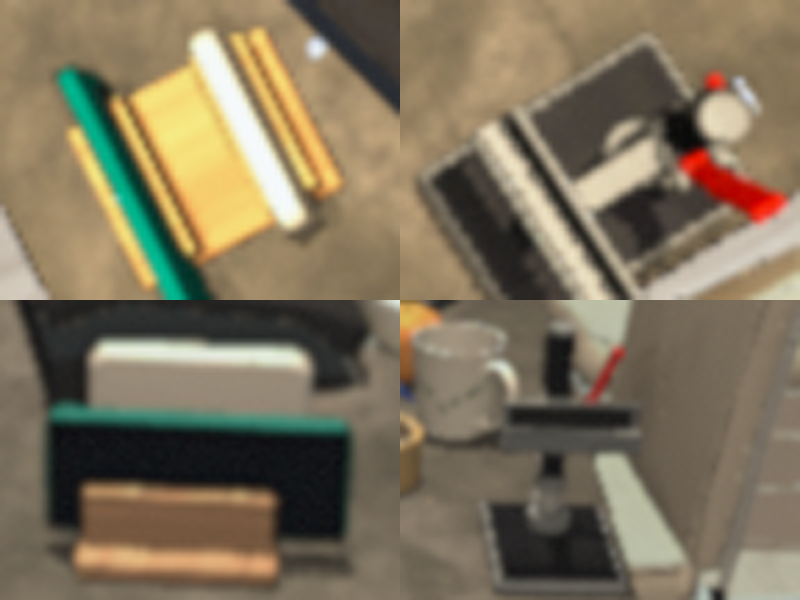

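```bash
python3 - <<'E'
from h import *
s=np.load("pics/side0.npy");t=np.load("pics/top0.npy")
def teal(im,box):
    h=cv2.cvtColor(im,cv2.COLOR_RGB2HSV); m=cv2.inRange(h,(70,120,60),(95,255,255)); k=np.zeros_like(m);u0,v0,u1,v1=box;k[v0:v1,u0:u1]=1;return m*k
m=teal(t,(140,215,200,280)); pts=np.argwhere(m)[:,::-1].astype(float)
box=cv2.boxPoints(cv2.minAreaRect(pts.astype(np.float32)));print("phone top rect px",box)
for b in box: print(onz("top",b,.084))
m=teal(s,(216,235,296,290)); p=np.argwhere(m)[:,::-1]
for u in (228,240,252,264,276,284):
    q=p[p[:,0]==u]; print(u,q[:,1].min() if len(q) else None,q[:,1])
def cb(x,y): return np.array([296+(x-400)/5.5556-.5+.09,200+y/5.5556-.5+.09])
def sd(x,y): return np.array([280+(x-400)/4-.4,138+(y-300)/4-.4])
print("cap",onz("top",cb(722,115),.2))
print("foot corners",[onz("top",cb(*q),.012) for q in((648,38),(420,178))])
print("lever tip",onz("top",cb(768,205),.18), "marker",onz("top",cb(715,82),.1))
print("cap tri",tri(sd(560,328),cb(722,115)))
print("lever tri",tri(sd(620,352),cb(768,207)))
print("back plate top ends", [onz("side",sd(*q),.16) for q in((508,406),(638,408))])
# rack walls: tops z=.044
ca=lambda x,y:np.array([140+x/5.5556-.4,215+y/5.5556-.4])
print("front wall top ends",[onz("top",ca(*q),.044) for q in((75,130),(148,287))])
print("bank top ends",[onz("top",ca(*q),.078) for q in((203,33),(290,225))])
print("wall2",[onz("top",ca(*q),.044) for q in((118,100),(190,250))])
E
python3 - <<'E'
import numpy as np,cv2
t=np.load("pics/top0.npy")[:,:,::-1]
cv2.imwrite("pics/z2.png",cv2.resize(t[200:272,292:388],(800,600),interpolation=cv2.INTER_CUBIC))
E
```

```text
phone top rect px [[149.6322 228.1275]
 [154.0573 226.0203]
 [176.1645 272.4455]
 [171.7394 274.5527]]
[0.4994 0.2992 0.084 ]
[0.5054 0.2864 0.084 ]
[0.3712 0.2173 0.084 ]
[0.3654 0.2299 0.084 ]
228 251 [251 252 253 254]
240 253 [253 254]
252 253 [253 254 255]
264 254 [254 255]
276 254 [254 255 256]
284 255 [255 256]
cap [ 0.5025 -0.2673  0.2   ]
foot corners [array([ 0.5684, -0.2816,  0.012 ]), array([ 0.4903, -0.149 ,  0.012 ])]
lever tip [ 0.4615 -0.2921  0.18  ] marker [ 0.5312 -0.2933  0.1   ]
cap tri (array([ 0.5039, -0.2688,  0.1937]), np.float64(0.0016184250620781494))
lever tri (array([ 0.4603, -0.2943,  0.1735]), np.float64(0.0015774048419954299))
back plate top ends [array([ 0.5007, -0.1636,  0.16  ]), array([ 0.4115, -0.2177,  0.16  ])]
front wall top ends [array([0.4732, 0.2991, 0.044 ]), array([0.3886, 0.2562, 0.044 ])]
bank top ends [array([0.5216, 0.2231, 0.078 ]), array([0.42  , 0.1744, 0.078 ])]
wall2 [array([0.4893, 0.2761, 0.044 ]), array([0.4079, 0.2341, 0.044 ])]
```

View pics/z2.png

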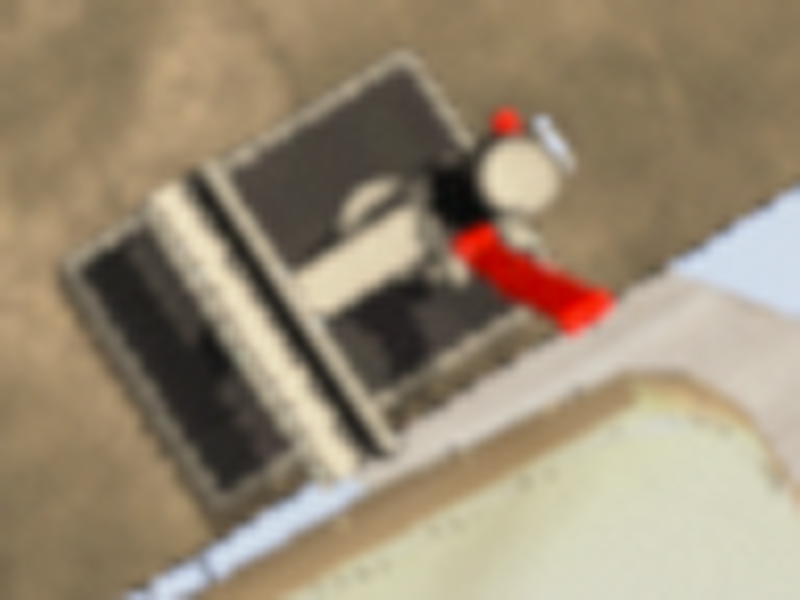

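Run:
```python
from h import *
sc=lambda x,y:np.array([216+x/5-.4,230+(y-300)/5-.4])
xr=np.array([.459,-.888]);yr=np.array([.888,.459])
def f(n,P): print(n,P[:2],"x,y rel (.435,.260):",np.round(1000*np.array([(P[:2]-[.435,.26])@xr,(P[:2]-[.435,.26])@yr]),1))
f("scr top L",onz("side",sc(48,421),.084));f("scr top R",onz("side",sc(350,437),.084))
f("back top L",onz("side",sc(52,404),.084));f("back top R",onz("side",sc(346,421),.084))
f("bot L",onz("side",sc(50,525),.012));f("bot R",onz("side",sc(346,540),.012))
f("wall outer top L",onz("side",sc(82,488),.044));f("wall R",onz("side",sc(276,494),.044))
f("bank back top L",onz("side",sc(95,340),.078));f("bank R",onz("side",sc(310,346),.078))
f("bank front top L",onz("side",sc(90,362),.078));f("bank f R",onz("side",sc(310,368),.078))
b=lambda x,y:np.array([292+x/8.333-.44,200+y/8.333-.44])
xc=np.array([.511,-.860]);yc=np.array([.860,.511]);S=np.array([.503,-.268])
def g(n,P): print(n,P[:2],"stand x,y:",np.round(1000*np.array([(P[:2]-S)@xc,(P[:2]-S)@yc]),1))
g("cap",onz("top",b(519,175),.2))
for q in((228,165),(398,445),(200,175),(372,455)): g("backplate",onz("top",b(*q),.16))
for q in((187,180),(358,465),(150,205),(318,478)): g("lip",onz("top",b(*q),.144))
g("lever tip",onz("top",b(592,312),.178))
for q in((405,55),(68,268),(215,505)): g("foot",onz("top",b(*q),.012))
g("marker",onz("top",b(508,120),.1))
sd=lambda x,y: np.array([280+(x-400)/4-.4,138+(y-300)/4-.4])
for q in((508,404),(638,407)): g("side backplate",onz("side",sd(*q),.16))
for q in((500,428),(640,432)): g("side lip",onz("side",sd(*q),.144))
g("cap side",onz("side",sd(560,326),.2))
```

```text
scr top L [0.494  0.3089] x,y rel (.435,.260): [-16.3  74.8]
scr top R [0.3613 0.2405] x,y rel (.435,.260): [-16.5 -74.4]
back top L [0.5009 0.2952] x,y rel (.435,.260): [-1.  74.7]
back top R [0.3696 0.229 ] x,y rel (.435,.260): [ -2.5 -72.3]
bot L [0.501  0.2979] x,y rel (.435,.260): [-3.4 76.1]
bot R [0.3667 0.2273] x,y rel (.435,.260): [ -2.3 -75.7]
wall outer top L [0.48   0.2998] x,y rel (.435,.260): [-14.7  58.2]
wall R [0.3952 0.2517] x,y rel (.435,.260): [-10.9 -39.2]
bank back top L [0.5217 0.2244] x,y rel (.435,.260): [71.5 60.7]
bank R [0.4229 0.1678] x,y rel (.435,.260): [ 76.3 -53.1]
bank front top L [0.5119 0.244 ] x,y rel (.435,.260): [49.5 61. ]
bank f R [0.4125 0.1869] x,y rel (.435,.260): [ 54.6 -53.5]
cap [ 0.5017 -0.2681] stand x,y: [-0.6 -1.1]
backplate [ 0.5106 -0.1848] stand x,y: [-67.7  49.1]
backplate [ 0.4197 -0.2351] stand x,y: [-70.9 -54.8]
backplate [ 0.5075 -0.1755] stand x,y: [-77.3  51.1]
backplate [ 0.4166 -0.2265] stand x,y: [-79.8 -53.1]
lip [ 0.5077 -0.1739] stand x,y: [-78.5  52.1]
lip [ 0.4138 -0.2255] stand x,y: [-82.2 -55. ]
lip [ 0.4995 -0.1613] stand x,y: [-93.6  51.5]
lip [ 0.4097 -0.2123] stand x,y: [-95.6 -51.7]
lever tip [ 0.4603 -0.2946] stand x,y: [  1.1 -50.3]
foot [ 0.5693 -0.2815] stand x,y: [45.4 50.1]
foot [ 0.4899 -0.1507] stand x,y: [-107.6   48.7]
foot [ 0.402  -0.2017] stand x,y: [-108.6  -53. ]
marker [ 0.5323 -0.294 ] stand x,y: [37.4 11.9]
side backplate [ 0.5025 -0.1674] stand x,y: [-86.7  51. ]
side backplate [ 0.4123 -0.2197] stand x,y: [-87.9 -53.3]
side lip [ 0.502  -0.1539] stand x,y: [-98.7  57.5]
side lip [ 0.4045 -0.2086] stand x,y: [-101.4  -54.3]
cap side [ 0.5    -0.2567] stand x,y: [-11.2   3.2]
```

```bash
cat >> h.py <<'E'
from scipy.spatial.transform import Rotation as Ro
def down(a,s=1):  # tool z down, tool y along angle a (deg) * s
    y=s*np.array([np.cos(np.radians(a)),np.sin(np.radians(a)),0]);z=np.array([0,0,-1.])
    q=Ro.from_matrix(np.c_[np.cross(y,z),y,z]).as_quat(); return q[[3,0,1,2]]
AR=-62.7; AC=-60.2
xc=np.array([np.cos(np.radians(AC)),np.sin(np.radians(AC))]);yc=np.array([-xc[1],xc[0]])
S=np.array([.5022,-.2668])
PH=np.array([.435,.26])
def snap(tag):
    for n in("side","top"): np.save(f"pics/{n}{tag}.npy",read_camera(n))
E
python3 - <<'E'
from h import *
C=S-.082*xc;print("C",C)
for s in(1,-1):
    print(s,inverse_kinematics([*PH,.052],down(AR,s)),inverse_kinematics([*PH,.25],down(AR,s)),inverse_kinematics([*C,.25],down(AC,s)),inverse_kinematics([*C,.168],down(AC,s)))
    print("pinch",inverse_kinematics([*S,.151],down(AC+90,s)),inverse_kinematics([*S,.3],down(AC+90,s)))
print(get_ee_rot(), Ro.from_quat(np.roll(get_ee_rot(),-1)).as_matrix())
E
```

```text
C [ 0.4614 -0.1956]
1 [ 0.5152  0.5273  1.9838 -0.      0.6305  1.6096] [ 0.5152  0.215   1.862  -0.      1.0646  1.6096] [-0.4247  0.2063  1.8733 -0.      1.0619  0.6259] [-0.4247  0.3203  1.9429 -0.      0.8784  0.6259]
pinch [-0.5093  0.4349  1.8077 -0.      0.899  -1.0294] [-0.5093  0.2589  1.6806 -0.      1.202  -1.0294]
-1 [ 0.5152  0.5273  1.9838 -0.      0.6305 -1.532 ] [ 0.5152  0.215   1.862  -0.      1.0646 -1.532 ] [-0.4247  0.2063  1.8733 -0.      1.0619 -2.5157] [-0.4247  0.3203  1.9429 -0.      0.8784 -2.5157]
pinch [-0.5093  0.4349  1.8077 -0.      0.899   2.1122] [-0.5093  0.2589  1.6806 -0.      1.202   2.1122]
[-0.0007  0.976   0.2176 -0.0001] [[ 0.9053  0.4249 -0.0006]
 [ 0.4249 -0.9053  0.0012]
 [ 0.     -0.0014 -1.    ]]
```

Run:
```python
from h import *
q=down(AR)
move_pose([.30,-.40,.40],down(-40))
move_pose([*PH,.25],q)
command_gripper(.5)
movel([*PH,.10])
snap("1")
print(movel([*PH,.052],v=.08,until_force=8),get_tcp_pos(),get_ft_force())
command_gripper(0)
print(get_grip_width(),get_finger_force(),get_ft_force(),get_tcp_pos(),get_time())
snap("2")
c=lambda im,u,v,w,h:cv2.resize(im[v:v+h,u:u+w,::-1],(400,300),interpolation=cv2.INTER_CUBIC)
L=lambda k:np.load(f"pics/{k}.npy")
cv2.imwrite("pics/z3.png",np.vstack([np.hstack([c(L("top1"),130,205,96,72),c(L("side1"),206,220,100,75)]),np.hstack([c(L("top2"),130,205,96,72),c(L("side2"),206,220,100,75)])]))
```

```text
False [0.4351 0.2601 0.052 ] [ 1.4623 -0.4226  1.0592]
0.11454308319885333 29.970479607582092 [-1.3745  4.1791  0.7117] [0.4349 0.2604 0.0521] 6.9583
```

View pics/z3.png

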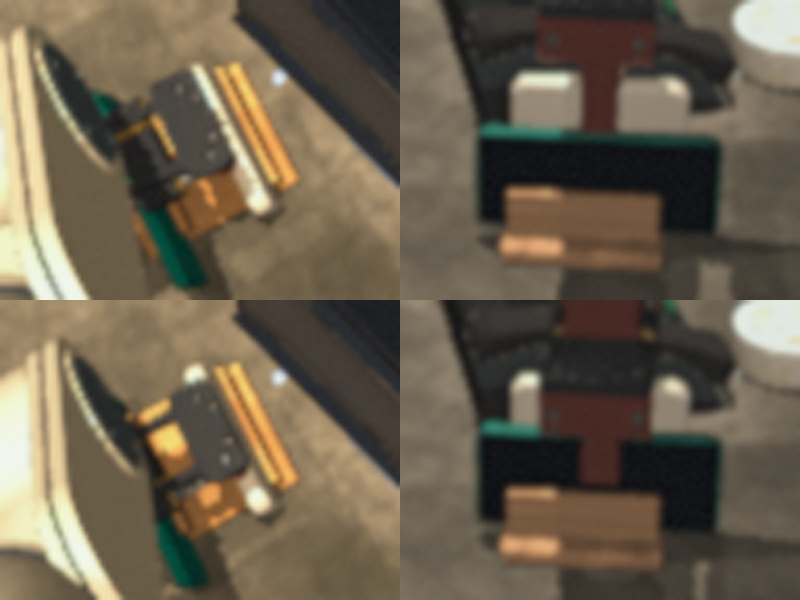

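Run:
```python
from h import *
p=get_tcp_pos()
movel([p[0],p[1],.14],v=.1); print(get_ft_force(),get_grip_width())
movel([p[0],p[1],.30],v=.2)
C=S-.082*xc
move_pose([*C,.30],down(AC))
movel([*C,.222],v=.1); print(get_time(),get_tcp_pos(),get_grip_width(),get_ft_force())
snap("3")
c=lambda im,u,v,w,h:cv2.resize(im[v:v+h,u:u+w,::-1],(800,300),interpolation=cv2.INTER_CUBIC)
L=lambda k:np.load(f"pics/{k}.npy")
cv2.imwrite("pics/z4.png",np.vstack([c(L("top3"),280,200,128,48),c(L("side3"),270,140,128,48)]))
```

```text
[-0.7918  0.3262 -3.1522] 0.11686544097098575
11.65 [ 0.4619 -0.1958  0.2225] 0.1220545138909212 [-0.7597  0.5363 -0.9396]
```

View pics/z4.png

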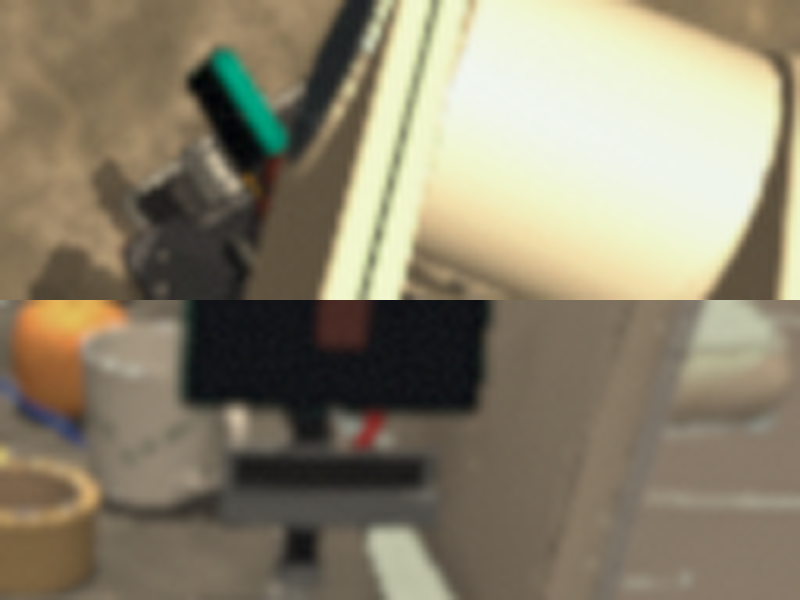

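Run:
```python
from h import *
t=np.load("pics/top3.npy");h=cv2.cvtColor(t,cv2.COLOR_RGB2HSV);m=cv2.inRange(h,(70,110,60),(95,255,255));m[:200]=0;m[235:]=0;m[:,:300]=0;m[:,335:]=0
box=cv2.boxPoints(cv2.minAreaRect(np.argwhere(m)[:,::-1].astype(np.float32)))
f=lambda P:np.round(1000*np.array([(P[:2]-S)@xc,(P[:2]-S)@yc]),1)
for b in box: print(b,f(onz("top",b,.254)))
b=lambda x,y:np.array([292+x/8.333-.44,200+y/8.333-.44])
for q in((200,175),(372,455),(228,165),(398,445)): print("plate",f(onz("top",b(*q),.16)))
for q in((187,180),(358,465)): print("floor edge",f(onz("top",b(*q),.128)))
for q in((150,205),(318,478)): print("lip out",f(onz("top",b(*q),.144)))
print("cap",f(onz("top",b(519,175),.2)),"foot",[f(onz("top",b(*q),.012)) for q in((405,55),(68,268),(215,505))])
C=S-.082*xc
sd=lambda x,y:np.array([270+x/6.25-.42,140+(y-300)/6.25-.42])
print("expected u phone ctr",proj("side",[*C,.182]),"cradle",proj("side",[*C,.144]), "seen",sd(335,404),sd(329,490))
for s in(-.056,.056): print(proj("side",[*(C+s*yc-.007*xc),.144]))
for s in(-.078,.078): print(proj("side",[*(C+s*yc-.005*xc),.182]))
```

```text
[312.4497 209.7852] [-88.7  75.4]
[316.0739 207.2483] [-77.6  76.2]
[326.5504 222.2148] [-75.4  31.8]
[322.9262 224.7517] [-86.4  31. ]
plate [-76.6  50. ]
plate [-77.5 -54.3]
plate [-67.   48.1]
plate [-68.6 -55.8]
floor edge [-74.6  51.1]
floor edge [-76.5 -57.8]
lip out [-92.9  50.1]
lip out [-93.3 -53.1]
cap [ 0.9 -1. ] foot [array([46.1, 50.9]), array([-106.9,   47.1]), array([-106.3,  -54.6])]
expected u phone ctr [[322.5007 157.1368]] cradle [[321.547  168.0876]] seen [323.18 156.22] [322.22 169.98]
[[339.2126 169.37  ]]
[[304.3764 168.4939]]
[[347.1965 158.3188]]
[[298.1954 157.1063]]
```

Run:
```python
from h import *
C=S-.0827*xc
movel([*C,.210],down(AC),v=.1)
print(movel([*C,.165],v=.04,until_force=5),get_tcp_pos(),get_ft_force(),get_ft_torque(),get_grip_width(),get_time())
snap("4")
```

```text
True [ 0.461  -0.1953  0.168 ] [-0.8936  0.8796  4.3923] [0.0164 0.029  0.0491] 0.11649356102178014 12.9833
```

Run:
```python
from h import *
C=S-.0827*xc
command_gripper(.4)
print(get_ft_force())
movel([*C,.30],v=.15)
snap("5")
f=lambda x,y,z:[*(S+x*xc+y*yc),z]
for z in(.056,.086,.111): print(z,proj("side",[f(.036,y,z) for y in(-.011,0,.011,.02)]).round(1).tolist(), proj("top",[f(.036,y,z) for y in(-.011,0,.011,.02)]).round(1).tolist())
for k in("side0","side5","top0"):
    im=np.load(f"pics/{k}.npy");h=cv2.cvtColor(im,cv2.COLOR_RGB2HSV)
    m=(cv2.inRange(h,(0,90,60),(14,255,255))|cv2.inRange(h,(172,90,60),(180,255,255)))
    n,l,st,ce=cv2.connectedComponentsWithStats(m)
    print(k,[(st[i].tolist(),ce[i].round(1).tolist()) for i in range(1,n) if 295<ce[i][0]<370 and 140<ce[i][1]<250])
a=np.load("pics/side5.npy")[:,:,::-1];b=np.load("pics/top0.npy")[:,:,::-1]
cv2.imwrite("pics/z5.png",np.hstack([cv2.resize(a[138:213,295:345],(400,600),interpolation=cv2.INTER_CUBIC),cv2.resize(b[200:248,336:368],(400,600),interpolation=cv2.INTER_CUBIC)]))
```

```text
[-0.256  -0.856  -0.1732]
0.056 [[319.0, 178.1], [315.9, 178.0], [312.8, 178.0], [310.3, 177.9]] [[352.1, 223.1], [350.1, 219.9], [348.1, 216.8], [346.5, 214.3]]
0.086 [[319.7, 170.3], [316.6, 170.3], [313.4, 170.2], [310.9, 170.1]] [[354.9, 221.9], [352.9, 218.7], [350.8, 215.5], [349.1, 212.9]]
0.111 [[320.3, 163.8], [317.1, 163.7], [314.0, 163.6], [311.4, 163.5]] [[357.4, 221.0], [355.3, 217.7], [353.1, 214.4], [351.4, 211.7]]
side0 [([326, 149, 11, 15, 60], [331.2, 156.2])]
side5 [([333, 150, 4, 3, 11], [334.4, 150.9])]
top0 [([350, 212, 5, 5, 20], [352.0, 214.1]), ([346, 226, 20, 14, 139], [355.2, 233.1])]
```

View pics/z5.png

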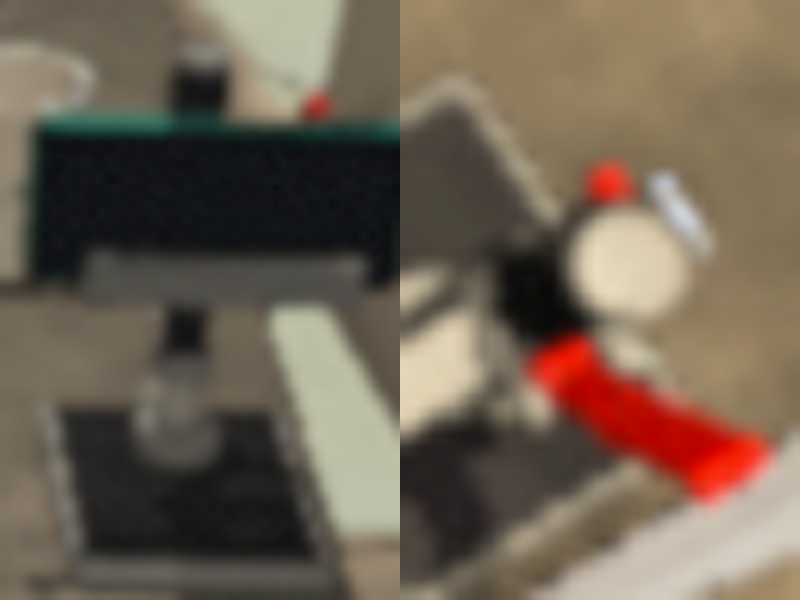

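Run:
```python
from h import *
q=down(AC+90)
f=lambda x,y,z:[*(S+x*xc+y*yc),z]
move_pose(f(0,-.022,.30),q); command_gripper(1.0)
print(movel(f(0,-.022,.151),v=.1,until_force=6),get_tcp_pos(),get_ft_force(),get_time())
print(movel(f(0,-.038,.151),v=.02,until_force=3),get_tcp_pos(),get_ft_force(),get_time())
d=get_tcp_pos()[:2]-S; print("stand x,y",d@xc,d@yc,get_grip_width())
snap("6")
```

```text
False [ 0.4835 -0.278   0.1516] [-0.1491  0.4964 -0.2599] 18.8833
True [ 0.4758 -0.282   0.151 ] [2.5828 1.7767 1.44  ] 19.4083
stand x,y 1.879916781843525e-05 -0.030482451969475004 1.001664960832671
```

Run:
```python
from h import *
f=lambda x,y,z:[*(S+x*xc+y*yc),z]
y0=-.0305
movel(f(0,y0+.0145,.151),v=.06)
command_gripper(.66)
F=get_ft_force();print("Fy",F[:2]@yc,F,get_grip_width(),get_finger_force())
for i in range(6):
    F=get_ft_force()[:2]@yc
    if F>-1: break
    d=(get_tcp_pos()[:2]-S)@yc
    movel(f(0,y0+.0145-.0006*(i+1),.151),v=.02)
F=get_ft_force();print(i,"Fy",F[:2]@yc,F,get_grip_width(),get_finger_force(),(get_tcp_pos()[:2]-S)@yc,get_time())
```

```text
Fy -1.9249452649239058 [-3.1748  1.6702  3.9993] 0.664258306044846 13.235961645841599
1 Fy 1.9043080082109642 [-0.0475  3.9148  1.9527] 0.661373151206315 12.696322649717331 -0.016247371349950426 20.8167
```

Run:
```python
from h import *
p=get_tcp_pos()
print(movel([p[0],p[1],.151+.060],v=.05,until_force=30)); 
print(get_tcp_pos(),get_ft_force(),get_grip_width(),get_finger_force(),get_time())
snap("7")
a=np.load("pics/side7.npy")[:,:,::-1];b=np.load("pics/top7.npy")[:,:,::-1]
cv2.imwrite("pics/z6.png",np.hstack([cv2.resize(a[128:203,295:345],(400,600),interpolation=cv2.INTER_CUBIC),cv2.resize(a[148:190,304:332],(400,600),interpolation=cv2.INTER_NEAREST)]))
```

```text
False
[ 0.4879 -0.2747  0.2108] [ 2.4253  2.4475 -6.002 ] 0.6612595330292422 12.546852976083755 22.1667
```

View pics/z6.png

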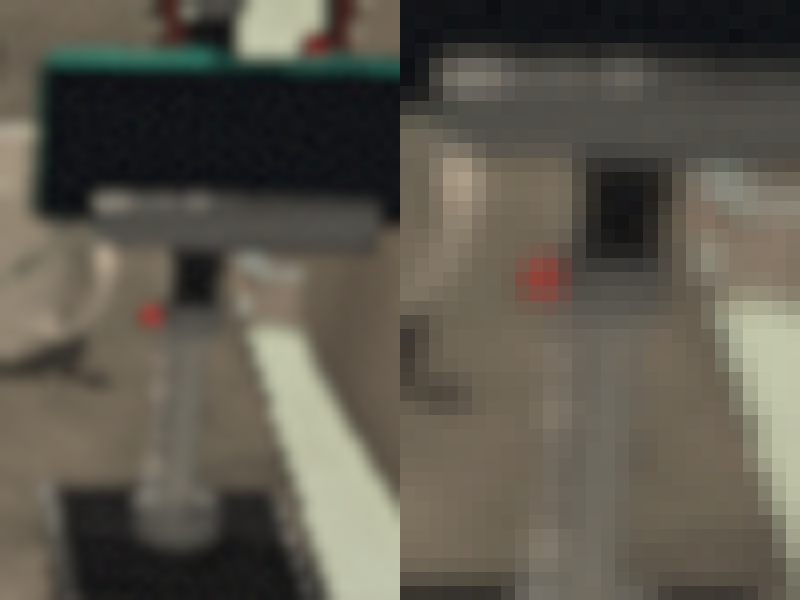

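Run:
```python
from h import *
f=lambda x,y,z:[*(S+x*xc+y*yc),z]
P=lambda *a:proj("side",[f(*a)])[0].round(2)
L=.0598
print("rim front",P(-.011,-.0015,.05+L),"axis",P(0,-.0015,.05+L),"side edges",P(0,.0095,.05+L),P(0,-.0125,.05+L))
print("pointer",P(.036,-.015,.056+L),P(.03,.0,.056+L))
for z in(.09,.095,.1,.105): print(z,P(.036,.0085,z),P(.032,.0085,z))
print("phone bottom screen",[P(-.087,y,.128+L) for y in(-.078,.078)],"top",[P(-.087,y,.2+L) for y in(-.078,.078)])
im=np.load("pics/side7.npy").astype(int)
r=im[:,:,0]-im[:,:,1:].mean(2)
sub=r[162:173,309:319]; print(sub.astype(int))
w=np.clip(sub-18,0,None);v,u=np.mgrid[162:173,309:319];print("red",(w*u).sum()/w.sum(),(w*v).sum()/w.sum())
g=im.mean(2)
print("sleeve col 318-321 rows155-176",np.c_[np.arange(152,177),g[152:177,316:323]].astype(int))
print("phone cols",np.c_[np.arange(128,160),g[128:160,[302,306,310,330,336,340]]].astype(int))
for k in("side0","side5"):
  g0=np.load(f"pics/{k}.npy").astype(int).mean(2); print(k,np.c_[np.arange(138,192),g0[138:192,[303,308,318,319,320,321,338]]].astype(int)[::1] if k=="side0" else "")
```

```text
rim front [318.91 169.26] axis [318.58 168.01] side edges [315.36 167.93] [321.79 168.09]
pointer [321.52 162.52] [317.39 163.06]
0.09 [314.24 169.15] [314.35 169.6 ]
0.095 [314.34 167.84] [314.45 168.28]
0.1 [314.45 166.53] [314.56 166.97]
0.105 [314.55 165.21] [314.66 165.65]
phone bottom screen [array([347.39, 156.62]), array([298.3 , 155.41])] top [array([349.8 , 135.06]), array([299.66, 133.86])]
[[19 18 18 18 19 18 14 10  5  0]
 [19 18 18 18 17 17 14  9  3  0]
 [19 18 17 17 18 17 14  8  3  0]
 [18 17 17 22 31 29 17  7  2  1]
 [18 17 20 38 61 58 31  8  3  3]
 [17 16 21 51 82 75 39 10  4  5]
 [16 16 20 37 58 54 29  9  4  5]
 [16 16 17 20 25 26 17  8  6  7]
 [16 17 17 17 17 16 12  9  9  8]
 [17 18 18 19 18 15 13 11  9 11]
 [18 18 18 18 18 16 14 11 10 10]]
red 313.27389903329754 166.8796992481203
sleeve col 318-321 rows155-176 [[152  68  65  75  80  77  66  56]
 [153  85  82  90  97  94  81  72]
 [154  80  78  83  86  84  76  72]
 [155  78  77  77  77  77  76  76]
 [156  78  78  78  77  77  79  79]
 [157  79  77  77  77  77  78  78]
 [158  75  69  68  69  70  70  72]
 [159  72  53 
[... 2823 characters left out ...]
 49  75  73  75  75  75  94]
 [173  51  75  76  75  76  75  77]
 [174  58  76  76  76  76  77  75]
 [175  76  76  69  69  70  76  75]
 [176  91  85  52  55  60  73  74]
 [177  96  96  31  34  48  72  76]
 [178  96 100  22  25  47  76  82]
 [179  98 101  21  25  51  79  93]
 [180 102 100  20  26  49  77 110]
 [181 105 100  32  34  52  75 132]
 [182 107 100  52  54  61  76 152]
 [183 108 100  73  71  73  80 169]
 [184 107  99  80  77  78  83 178]
 [185 105  99  84  80  80  85 178]
 [186 103  98  91  87  87  90 180]
 [187  96  93  97  91  91  92 180]
 [188  79  75  98  93  89  87 179]
 [189  56  52  97  90  79  72 179]
 [190  48  36  90  80  73  70 178]
 [191  53  39  80  75  75  74 179]]
side5
```

Run:
```python
from h import *
f=lambda x,y,z:[*(S+x*xc+y*yc),z]
P=lambda *a:proj("side",[f(*a)])[0].round(2)
L=.0598
print("phone top back edge",[P(-.077,y,.2+L) for y in(.04,.075)],"top scr",P(-.087,.06,.2+L),"bottom scr",P(-.087,.066,.128+L))
print("finger tip s3",P(-.0827-.005-.0135,0,.2225),P(-.0827-.005,0,.2225))
im=np.load("pics/side7.npy").astype(int); print("top col306",im[131:139,306].tolist()); print("bot col302",im[152:159,302].tolist())
s3=np.load("pics/side3.npy").astype(int); print("finger",s3[143:152,324].tolist())
xr=np.array([np.cos(np.radians(AR)),np.sin(np.radians(AR))]);p=np.array([.4349,.2604])
print("finger tip s2",proj("side",[[*(p-.0185*xr),.0521],[*(p-.005*xr),.0521]]))
s2=np.load("pics/side2.npy").astype(int); u=int(round(proj("side",[[*(p-.0185*xr),.0521]])[0,0])); print(u,s2[260:272,u].tolist())
```

```text
phone top back edge [array([311.57, 133.13]), array([300.4 , 132.86])] top scr [305.43 134.  ] bottom scr [302.07 155.5 ]
finger tip s3 [324.23 147.31] [323.74 145.82]
top col306 [[109, 99, 83], [103, 97, 81], [93, 103, 87], [73, 112, 94], [51, 103, 87], [30, 67, 56], [16, 26, 25], [18, 17, 22]]
bot col302 [[16, 20, 21], [18, 20, 23], [29, 32, 30], [61, 63, 56], [92, 91, 78], [112, 107, 92], [118, 111, 94]]
finger [[73, 42, 36], [73, 42, 37], [72, 41, 35], [66, 38, 34], [50, 31, 28], [31, 24, 25], [19, 19, 22], [18, 22, 24], [17, 20, 23]]
finger tip s2 [[255.0284 266.727 ]
 [255.3773 263.6158]]
255 [[70, 41, 35], [70, 40, 35], [73, 43, 38], [73, 43, 37], [71, 41, 35], [62, 37, 34], [40, 27, 25], [43, 35, 30], [79, 61, 46], [108, 81, 59], [117, 88, 63], [117, 88, 63]]
```

```bash
cat >> h.py <<'E'
def redrow(n=4):
    o=[]
    for _ in range(n):
        im=read_camera("side").astype(int); r=im[:,:,0]-im[:,:,1:].mean(2)
        w=np.clip(r[162:173,309:319]-22,0,None);v,u=np.mgrid[162:173,309:319]; o.append([(w*u).sum()/w.sum(),(w*v).sum()/w.sum()])
    return np.mean(o,0),np.std(o,0)
E
python3 - <<'E'
from h import *
print(redrow())
p=get_tcp_pos()
movel([p[0],p[1],.194],v=.03)
print(get_tcp_pos(),get_ft_force(),get_ft_force()[:2]@yc,get_finger_force(),redrow())
w=.661*88; y=p[:2].copy(); z=.194
for k in range(2):
    w-=3; command_gripper(w/88); y=y+.0015*yc; movel([*y,z],v=.02)
    print(w,get_grip_width()*88,get_finger_force(),get_ft_force()[:2]@yc,get_ft_force()[2],get_tcp_pos(),get_time())
snap("8")
im=np.load("pics/side8.npy").astype(int);g=im.mean(2)
print(np.c_[np.arange(158,178),g[158:178,315:324]].astype(int))
a=im[:,:,::-1].astype(np.uint8)
cv2.imwrite("pics/z7.png",np.hstack([cv2.resize(a[128:203,295:345],(400,600),interpolation=cv2.INTER_CUBIC),cv2.resize(a[148:190,304:332],(400,600),interpolation=cv2.INTER_NEAREST)]))
E
```

```text
(array([313.37  , 166.9212]), array([0.0085, 0.0043]))
[ 0.4879 -0.2746  0.1939] [ 2.2435  3.8424 -6.5283] 3.8563985014825337 12.53217101097107 (array([313.5864, 166.9663]), array([0.0044, 0.0037]))
55.168000000000006 55.691919059368644 9.381063356995583 3.609373458643623 -5.054774132913234 [ 0.4894 -0.2739  0.1942] 23.9167
52.168000000000006 52.39648822722034 9.228909015655518 3.9210260932483507 -4.5078361075678846 [ 0.4907 -0.2732  0.1941] 24.45
[[158  95  83  75  68  66  63  61  60  59]
 [159  84  79  75  72  72  70  69  70  71]
 [160  77  77  77  77  75  75  74  76  75]
 [161  78  78  80  79  78  78  78  78  78]
 [162  78  77  79  78  79  78  78  79  77]
 [163  76  72  69  70  69  70  72  75  76]
 [164  78  63  51  49  51  53  60  72  78]
 [165  86  63  38  30  31  32  46  69  85]
 [166  85  61  34  21  21  23  43  72  89]
 [167  82  59  31  22  22  27  47  74  90]
 [168  80  56  33  23  22  27  49  79  91]
 [169  71  47  28  25  23  26  51  79  90]
 [170  67  49  40  37  36  38  55  77  89]
 [171  73  62  59  59  59  59  67  82  93]
 [172  79  72  74  76  76  75  77  89  95]
 [173  88  83  82  83  83  82  85  93  99]
 [174 100  92  89  88  87  87  91  98 100]
 [175 108  99  97  97  94  94  96  99  99]
 [176 111 102 101 103 100  96  98  98  98]
 [177 109 102 102 104 102  96  97  97 100]]
```

View pics/z7.png

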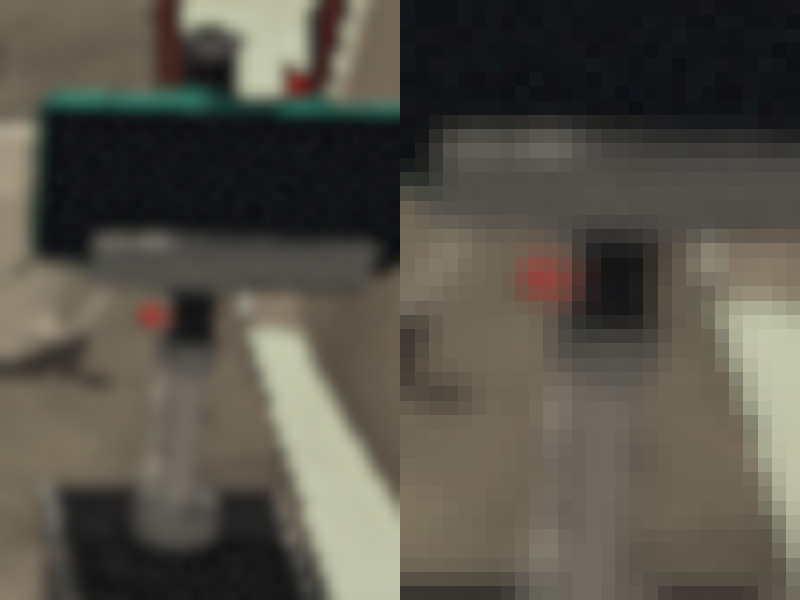

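Run:
```python
from h import *
w=52.17; y=get_tcp_pos()[:2]; z=.1937
for k in range(4):
    w-=3; command_gripper(w/88); y=y+.0015*yc; movel([*y,z],v=.02)
    print(w,get_grip_width()*88,get_finger_force(),get_ft_force()[:2]@yc,get_ft_force()[2],get_tcp_pos(),get_time())
command_gripper(0)
for k in range(5):
    F=get_ft_force()[:2]@yc; print(get_grip_width()*88,get_finger_force(),F,get_ft_force()[2],get_tcp_pos())
    if abs(F)<3: break
    y=y+np.clip(F/6000,-.0015,.0015)*yc; movel([*y,get_tcp_pos()[2]],v=.02); command_gripper(0)
wait(.3)
print(get_grip_width()*88,get_finger_force(),get_ft_force(),get_tcp_pos(),redrow(),get_time())
snap("9")
a=np.load("pics/side9.npy")[:,:,::-1];g=a.astype(int).mean(2);print(np.c_[np.arange(163,176),g[163:176,317:321]].astype(int))
cv2.imwrite("pics/z8.png",np.hstack([cv2.resize(a[103:203,290:357],(400,600),interpolation=cv2.INTER_CUBIC),cv2.resize(np.load("pics/top9.npy")[180:260,290:343,::-1],(400,600),interpolation=cv2.INTER_CUBIC)]))
```

```text
49.17 49.397671206774284 8.8681460916996 4.5462470191210445 -5.32932564583287 [ 0.492  -0.2725  0.1937] 25.0833
46.17 46.24193125729181 10.106568932533264 3.318616964733202 -2.6851339581162197 [ 0.4933 -0.2718  0.1939] 25.6167
43.17 43.49299811239428 11.184595674276352 2.563980917709794 -0.24356927298983055 [ 0.4945 -0.2712  0.1941] 26.15
40.17 40.17647113212666 11.90104141831398 0.10669498193734057 6.086152339624624 [ 0.4959 -0.2705  0.1943] 26.6833
36.270444345231674 30.031052827835083 4.790636864045657 7.226654328611753 [ 0.4968 -0.27    0.1947]
36.1370486212902 30.01501590013504 5.0327944178000426 2.511210914182654 [ 0.497  -0.2698  0.1949]
36.04206622422841 30.005809664726257 -2.622367082587044 2.617608753440833 [ 0.4971 -0.2697  0.1949]
36.116109440360496 30.001631677150726 [-3.0923 -2.0584  2.689 ] [ 0.4971 -0.2697  0.1949] (array([313.6139, 166.9721]), array([0.0041, 0.0016])) 28.3667
[[163  69  69  68  69]
 [164  52  48  48  47]
 [165  37  29  29  30]
 [166  34  20  21  24]
 [167  33  24  21  25]
 [168  30  24  20  26]
 [169  29  23  24  28]
 [170  37  36  36  38]
 [171  58  58  58  58]
 [172  74  75  76  74]
 [173  82  82  83  81]
 [174  89  91  89  88]
 [175  97 100  99  94]]
```

View pics/z8.png

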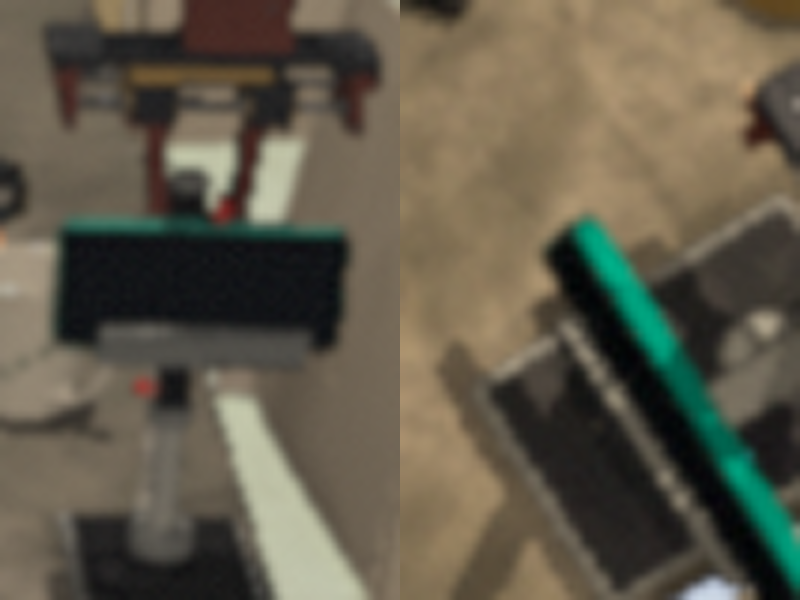

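```bash
python3 -c "
from station import *
print(job_done())"
```

```text
the job is handed in; nothing more can be done
None
```

I handed the job in at about 28 s of robot time: the phone stands centred in the cradle, screen out, and the arm still pinches sleeve and lever shut at 30 N. I could not see the pointer itself. From the images and arm height I put it at 99 mm and the marker line at about 98.5 to 100 mm, so level to within about 1.5 mm.

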